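# Hang the jar on the bench rail and open it

## Robot

A 7-joint arm with a two-finger parallel gripper is mounted at the origin on the work surface; the furniture and walls round the work are solid. World frame = base frame: x ahead of the robot, y to its left, z up, the work surface at z = 0. Lengths are in m, angles in rad, forces in N, time in s.
With the tool pointing down it reaches from about 0.425 to 0.925 m from the base axis. Payload 6.8 kg.
Tool frame: the origin (TCP) lies midway between the tips of the shut fingers; the grasp point (between the pads) lies 19 mm behind it; z points along the fingers, y is the direction in which the jaws open and shut (so a half turn about z gives the same grasp; the last joint's range is limited). The gripper opens to 85 mm and grips with 20 to 120 N. Pads are 22 mm wide; open, the fingers measure 114 mm over their backs; the gripper's body (76 mm by 85 mm) begins 54 mm behind the grasp point. The pads swing forward as they close: fully open they stand 13 mm farther back than shut.
Start: joints at [-1.209, 0.477, 0.022, 1.555, -0.011, 1.109, -0.083], TCP at [0.306, 0.602, 0.193] pointing down, gripper open.
Joint ranges: [-2.96, 2.96], [-0.34, 2.1], [-1.41, 1.46], [0.24, 2.44], [-1.37, 4.51], [0.17, 1.92], [-2.96, 2.96]. Speed limits (rad/s): [2.39, 2.39, 3.14, 3.14, 3.14, 3.14, 3.14].

## Interface

Orientations are given as a 3x3 rotation matrix whose columns are the frame's x, y, z axes.
In Python, from cell import env, imaging, hand_in gives the robot as it stands.
- The arm moves only by the tool step_arm, never from a script. Its argument "commands" is a list that holds one entry, the list of rows, each a list of 6 numbers: the shift along the world's x, y, z in mm, then the turn, a rotation vector about the world's x, y, z in rad. In form: [[[x, y, z, rx, ry, rz], ...]]. A call has exactly 10 rows; each row is the pose to reach, as a shift and turn from the pose measured when the call began; what a row does not reach only later rows make up. A row lasts 1/10 s, in which the tool goes at most 50 mm and 8.59 degrees, less where a joint would pass 70% of its speed; a pose out of reach is approached as far as the arm can. A call with a gripper value outside its range is refused whole. "gripper" is the opening, from 0 (shut) to 1 (fully open), set as the call begins (left out, the last holds). The fingers move at their own pace and stop on an object; "grip_force" is the grip in N (left out, the last holds). Time passes only in rows, so rows that repeat a pose let the fingers close, or fill a call up. It gives the time, the measured TCP pose, the force and the opening at its end, in the units of the state.
- env.sense(): the state, without advancing time (a new reading comes with each control period).
- imaging.camera(name): name is "scene" or "top"; returns the picture (480x640x3 uint8, blue, green, red); there is no depth.
- imaging.calibration(name): a dict with "K" (3x3 intrinsics, pixels), "distortion" ([k1, k2, p1, p2, k3] as OpenCV has them; the pictures are not rectified), "R" (3x3) and "t" (3): a world point X has camera coordinates R X + t. Camera axes: x right, y down, z forward; pixel columns grow to the right and rows downward; lengths in m; the calibration is good to about 2 mm. A picture is of the moment at which its call begins. calibration takes no time and is no camera call.
- hand_in(): hands the job in, once; it reports no verdict.
The state is a dict: "time": time; "joint_pos": joint angles; "qvel": joint speeds; "joint_torque": joint torques, N m; "tool_pos": TCP position; "orientation": TCP orientation; "contact_force": force on the tool from outside, world axes, zero at the start; "moment": the same for the moment, N m; "width": finger opening in m.
Only numpy, scipy, OpenCV 4.12 (cv2) and the standard library are available. Lean on these libraries where they do the work, as an engineer would, in place of code of your own. Each camera call takes 0.05 s, during which the arm holds its last target. There are 200 camera calls.

## Task

Pick up the jar carrier by its black tab, hook it over the bench rail beside the keeper block and slide it along under the keeper's tongue until it is fully home against the block. Then unscrew the jar's tight cap and lift it straight off, leaving the jar down in its pocket. Finish holding the cap in the gripper, level and centred one to three centimetres above the open mouth to shield it; never put the cap down, and leave everything else on the desk alone.

Things in the scene. Friction and masses are not known exactly. Their poses are not given: they have to be found in the camera images.
- rail_stand: fixed bench rail along the desk's back: flat steel rail 10 mm thick, 25 mm tall, top edge 105 mm above the desk, and a round lower bar (16 mm, 47 mm up), on two grey uprights behind. Origin on the desk under the rail's middle; y runs along the rail to the robot's left, x through it away from the robot. Yaw varies. Rail free from y = -170 to +170 mm.
- rail_top (a point): middle of the rail's top edge, 105 mm above the desk
- keeper: fixed aluminium clamp block on the rail, 20 mm along it, small black knob on top (to 29 mm above the rail). Origin: rail's centre line at its top edge, axes as the rail's. Its tongue reaches 37 mm to -y, underside 8.5 mm above the rail, over the hook of a carrier slid home: nothing can be hooked on there, so hook on farther to -y and slide to +y. Home, the carrier's origin is at y = -55 mm.
- carrier: loose steel jar carrier, 0.45 kg, the jar in it. Origin: underside of its 67 mm square pocket, on the jar's axis; x points to its hook (faces the rail, away from the robot), z up. The hook, 90 mm wide in y, has a 12 mm slot centred at x = 76 mm for the 10 mm rail, 70 mm up; its lip ends 41 mm up. Hung, the origin is 70 mm below the rail's top, level; it may settle 1 mm in x when let go.
- carrier_tab (a point): middle of the top edge of the carrier's black grip tab: plate 10 mm thick in the carrier's x, 40 mm wide in y, 75 to 110 mm above the carrier's underside, at x = 76 mm, over the slot. Take it from above, fingers closing along the carrier's x, with 60 N or more, as the weight hangs to one side.
- jar: loose white square jar, 58x58 mm, shoulder 62 mm up, 0.1 to 0.25 kg, standing in the pocket of the carrier on its 3 mm floor, with 1.5 mm play a side, so it cannot turn. Pocket walls 44 mm tall. Origin at the centre of its underside, z up along its axis.
- jar_mouth (a point): centre of the open mouth, at the top rim of the threaded neck, 83 mm above the jar's origin. The cap's lower edge must end 10 to 30 mm above it. A rubber seal stands up to 6 mm proud of the rim.
- cap: grey ribbed cap, 55 mm across, 24 mm tall, origin at the centre of its lower edge (65 mm above the jar's origin when tight). Unscrews anticlockwise from above: tight and level for the first 0.1 to 0.4 rad (up to 0.5 N m), then easier, rising 4.8 mm a radian; free after 1.8 to 2.15 rad, about 8 mm up. More turning does no harm; it stays put when let go. Pulled too early it lifts the jar.
- gel_bottle: bystander, to be left alone: hand gel pump bottle, 46x74x192 mm. Origin at the centre of its underside.
- cotton_jar: bystander, to be left alone: round glass jar of cotton balls with a knobbed steel lid, 66 mm across, 121 mm tall; not the jar to open. Origin at the centre of its underside.
- self_inking_stamp: bystander, to be left alone: self-inking stamp, 41x68x94 mm. Origin at the centre of its underside.
- iodine_bottle: bystander, to be left alone: small dropper bottle, 34 mm across, 102 mm tall. Origin at the centre of its underside.
- plaster_roll: bystander, to be left alone: roll of plaster, 52 mm across, 25 mm tall. Origin at the centre of its underside.

How it is judged:
On the way, in this order (a step that is already met when the one before it is completed fails the run):
1. the carrier hangs seated on the upper rail, beside the keeper (z of carrier in the frame of keeper between -0.075 and -0.065 m and x of carrier in the frame of keeper between -0.084 and -0.068 m and angle between the x axis of carrier and the x axis of keeper, either way round below 0.09 rad and angle between carrier's own z axis and vertical below 0.1 rad), for 0.2 s.
2. the carrier is slid home against the keeper, still seated on the rail (all of step 1 and y of carrier in the frame of keeper above -0.06 m), for 0.2 s.
3. the cap is off its thread while the carrier stays home and the jar stays in its pocket (all of step 2 and z of jar in the frame of carrier below 0.008 m and angle between jar's own z axis and vertical below 0.12 rad and z of cap in the frame of jar above 0.077 m), for 0.2 s.
At the end, for the whole second after the job is handed in: Carrier seated on the rail within 5 mm of the keeper; jar in its pocket (lifted under 8 mm); cap in the fingers, touching no jar, its lower edge 5 to 40 mm above the jar's mouth, within 12 mm of its axis, within 0.15 rad of level, still (all of step 2 and z of jar in the frame of carrier below 0.008 m and angle between jar's own z axis and vertical below 0.12 rad and contact force between the fingers and cap above 1 N and contact force between cap and jar below 0.1 N and z of cap in the frame of jar between 0.088 and 0.123 m and horizontal distance between cap and jar below 0.012 m and angle between cap's own z axis and vertical below 0.15 rad and linear speed of cap below 0.02 m/s); the arm keeps its last pose, push and grip.
It fails at once if a bystander is knocked or carried off (more than 30 mm) (distance of any of gel_bottle, cotton_jar, self_inking_stamp, iodine_bottle, plaster_roll from where it was at the start of the episode above 0.03 m).
It fails at once if the jar is tipped over (angle between jar's own z axis and vertical above 0.6 rad).
It fails at once if once opened, the cap is put down or dropped (height (world z) of cap below 0.04 m).
It also fails if it takes over 58 s, if anything falls off the work surface, if the arm or the gripper's body presses on something with over 40 N, if the wrist force passes 120 N, or if a joint passes its speed limit or range.

## Working session

There is one attempt and no reset: what is moved stays moved. The work goes in short steps, Python scripts to look and compute and a tool call to move; the robot and the scene stay as the last step left them, time stands still between calls to the robot, and variables do not carry over. Pictures are saved under pics/ and viewed, about 8 in all and at most 12, crops included, and the job is handed in when it is done.

Besides the shell and the picture viewer there is one more tool, called by a JSON object that holds its "api" and its "payload". step_arm: Moves the arm, as the interface text tells. Its arguments: {"type":"object","properties":{"commands":{"type":"array"},"gripper":{"type":"number"},"grip_force":{"type":"number"}},"required":["commands"]}

```bash
mkdir -p pics; ls; cat > h.py <<'E'
import numpy as np, cv2
from cell import env, imaging, hand_in
def shot(n,f):
    im=imaging.camera(n); cv2.imwrite(f'pics/{f}.png',im); return im
def ray(n,uv):
    c=imaging.calibration(n); K=np.array(c['K']);D=np.array(c['distortion'],float);R=np.array(c['R']);t=np.array(c['t'])
    p=cv2.undistortPoints(np.array(uv,float).reshape(-1,1,2),K,D).reshape(-1,2)
    d=np.c_[p,np.ones(len(p))]@R; return -R.T@t,d/np.linalg.norm(d,axis=1)[:,None]
def onz(n,uv,z):
    o,d=ray(n,uv); return o+d*((z-o[2])/d[:,2])[:,None]
def proj(n,X):
    c=imaging.calibration(n); R=np.array(c['R'])
    return cv2.projectPoints(np.array(X,float).reshape(-1,1,3),cv2.Rodrigues(R)[0],np.array(c['t'],float),np.array(c['K']),np.array(c['distortion'],float))[0].reshape(-1,2)
def tri(uva,uvb):
    a,d=ray('scene',uva);b,e=ray('top',uvb);d=d[0];e=e[0]
    s=np.linalg.lstsq(np.c_[d,-e],b-a,rcond=None)[0]; p=a+d*s[0];q=b+e*s[1]
    return (p+q)/2,np.linalg.norm(p-q)
E
python3 - <<'E'
from h import *
shot('top','t0');shot('scene','s0')
for n in('top','scene'):
    o,d=ray(n,[[320,240]]);print(n,o,d)
print(env.sense())
E
```

```text
pics
top [ 0.38791228 -0.00182765  1.02542162] [[ 0.16731474 -0.00856414 -0.98586634]]
scene [-0.05844494 -0.52276161  0.54525748] [[ 0.65463955  0.54763485 -0.52109801]]
{'time': 0.1, 'joint_pos': array([-1.20907351,  0.4777354 ,  0.02233767,  1.55633899, -0.01151011,
        1.1092987 , -0.0831094 ]), 'qvel': array([ 0.00022116, -0.00186656, -0.00027859, -0.00202848, -0.00017303,
        0.00121174, -0.00196238]), 'joint_torque': array([ 4.70986037e-03, -5.97752559e+01,  1.61389042e+00, -2.81952864e+01,
        1.28735224e-02,  5.09095189e-03, -7.20735045e-06]), 'tool_pos': array([0.30533152, 0.60133132, 0.19241658]), 'orientation': array([[-8.91653389e-01,  4.52718249e-01, -6.49022956e-04],
       [ 4.52718701e-01,  8.91652100e-01, -1.51969114e-03],
       [-1.09289231e-04, -1.64886259e-03, -9.99998635e-01]]), 'contact_force': array([-0.45623202,  0.04802226,  0.15522623]), 'moment': array([ 0.01144616, -0.02502798, -0.02074388]), 'width': 0.08561026887219217}
```

View pics/t0.png

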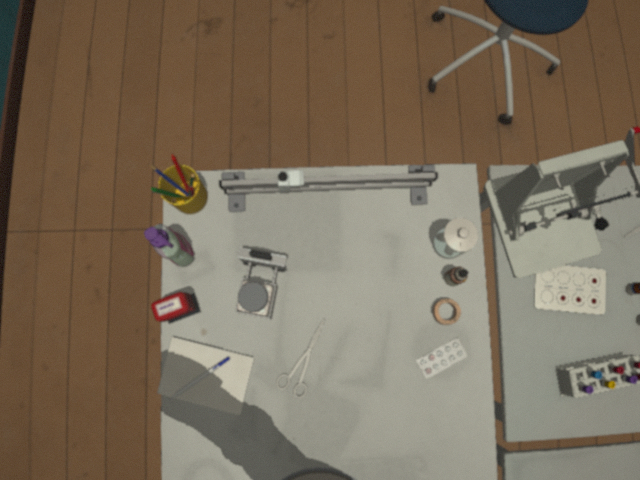

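View pics/s0.png

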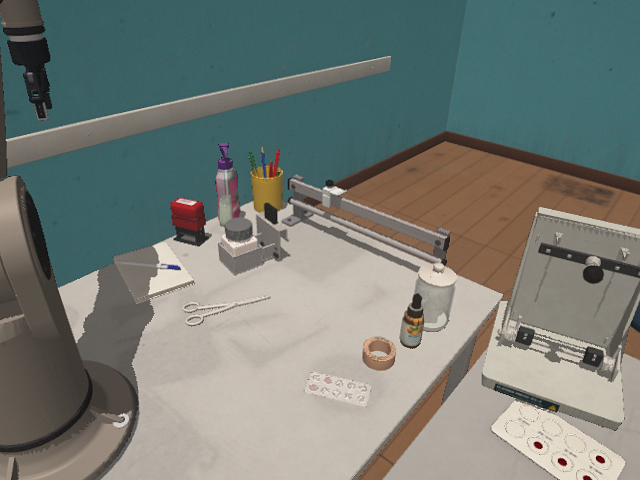

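The top view shows the carrier's tab near (262,254), the cap at (255,296), the keeper at (288,178) and the rail from (222,184) to (436,177). In the scene view the tab is at (270,214) and the keeper at (333,193). I'll zoom in on both for measuring.

```bash
python3 - <<'E'
import cv2,numpy as np
t=cv2.imread('pics/t0.png');s=cv2.imread('pics/s0.png')
a=cv2.resize(t[160:330,210:310],None,fx=4,fy=4,interpolation=cv2.INTER_CUBIC)   
b=cv2.resize(s[170:280,210:350],None,fx=2.85,fy=2.85,interpolation=cv2.INTER_CUBIC)
a=cv2.resize(t[160:310,215:315],None,fx=4,fy=4,interpolation=cv2.INTER_CUBIC)
o=np.zeros((600,800,3),np.uint8);o[:a.shape[0],:a.shape[1]]=a;o[:b.shape[0],400:400+b.shape[1]]=b[:,:400]
cv2.imwrite('pics/z0.png',o)
from h import *
print('tab h.11',onz('top',[[262,254]],.11),'cap',onz('top',[[252,294]],.092),'keeper knob',onz('top',[[283,177]],.134))
E
```

```text
tab h.11 [[0.51971824 0.09399065 0.11      ]] cap [[0.4499891  0.11396576 0.092     ]] keeper knob [[0.65410181 0.05427463 0.134     ]]
```

View pics/z0.png

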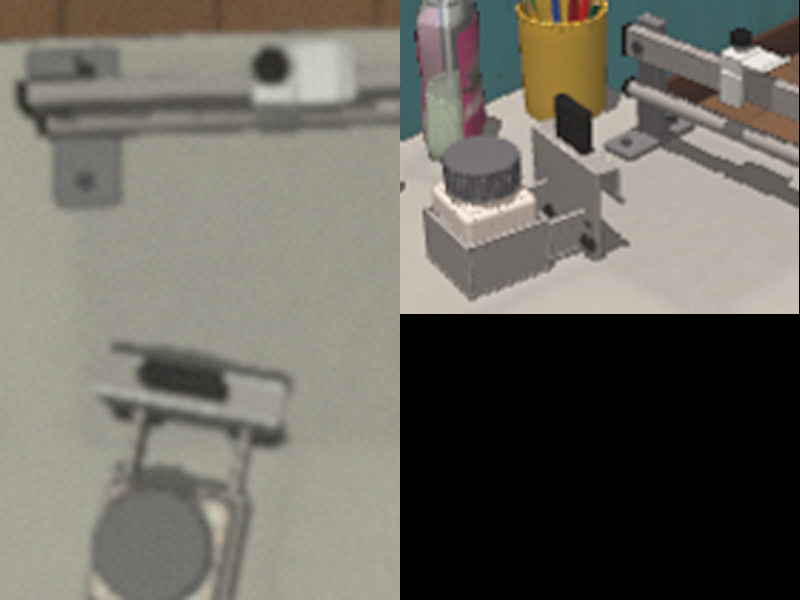

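Crop of both views: the black tab is clear in each, cap top is a grey disc, keeper is white with the knob at its left half and the tongue to the right (-y). Now numeric fits.

```bash
python3 - <<'E'
from h import *
t=cv2.imread('pics/t0.png');g=cv2.cvtColor(t,6).astype(int)
for c in (235,250,265,315,335,355,375,395,410): print(c,g[168:198,c])
# black tab
for n,f,(x0,y0,x1,y1),th in(('top','t0',(243,245,280,268),60),('scene','s0',(262,200,280,228),45)):
    im=cv2.cvtColor(cv2.imread(f'pics/{f}.png'),6); m=np.zeros_like(im);m[y0:y1,x0:x1]=(im[y0:y1,x0:x1]<th)*255
    k,l,st,ce=cv2.connectedComponentsWithStats(m);i=1+np.argmax(st[1:,4]);ys,xs=np.where(l==i)
    r=cv2.minAreaRect(np.c_[xs,ys].astype(np.float32));print(n,st[i],ce[i],r,cv2.boxPoints(r).round(1).tolist())
sc=cv2.cvtColor(cv2.imread('pics/s0.png'),6)
# cap disc top
m=np.zeros_like(g,dtype=np.uint8);m[278:316,236:272]=(g[278:316,236:272]<125)*255
print(g[296,232:282]);print(g[274:318,253])
print(g[240:274,245],g[240:274,255],g[240:274,275],g[240:274,283])
E
```

```text
235 [ 95 117 142 144 115 105  95  81  68  58  66  90 125 139 145 144 124  99
  80  80  90 110 128 129 110  93  95 110 115 115]
250 [ 91 120 146 155 154 152 150 151 153 149 148 143 146 148 144 138 119  92
  82  83  96 112 127 122 110 119 138 151 148 151]
265 [119 145 153 155 156 151 149 150 147 149 151 150 146 147 142 120  95  79
  83  94 111 122 122 108 104 125 144 151 150 149]
315 [152 157 152 158 155 155 155 149 147 144 148 146 144 123  94  83 100 128
 136 130 121 108 109 128 146 152 153 152 153 153]
335 [158 156 159 154 153 153 147 142 143 144 152 145 127 103  86  89 105 128
 139 133 116 110 128 147 150 152 150 150 151 149]
355 [161 161 160 160 162 160 153 151 147 148 150 141 120  95  81 102 124 138
 133 121 109 125 146 162 164 160 162 162 160 162]
375 [162 162 162 164 163 159 152 150 150 145 143 125  98  80  96 123 142 141
 124 102 108 134 157 164 162 161 163 164 166 165]
395 [162 161 164 164 162 161 150 146 147 141 126  95  86  92 126 143 144 127
 112 107 130 156 163 166 165 163 163 163 163 163]
410 [115 113 102  86  84 110 138 146 144 136 114  86  83  91 114 137 132 118
 104  9
[... 748 characters left out ...]
0 108 111 113 114 111 114 113 113 111
 115 116 115 111 117 111 115 114 111 114 113 114 113 113 116 112 112 113
 112 119 142 139 139 154 161 159]
[153 152 149 150 145 126 102 101 128 147 146 150 149 151 151 148 155 163
 162 135  96  77  61  62  86 126 148 154 154 154 155 154 155 154] [153 151 152 152 148 144 125 102  89  78  67  57  50  53  54  52  60  87
 132 160 158 131  96  76  70  85 116 140 148 153 154 151 153 157] [151 152 152 150 152 154 152 152 153 152 142 121 102 117 145 161 159 157
 157 156 152 157 157 158 140 107  95 104 113 123 136 142 134 131] [154 150 154 153 153 155 154 153 151 155 153 146 126 104 109 146 168 166
 158 155 157 156 156 154 159 157 133  98  81  67  69  96 133 154]
```

```bash
python3 - <<'E'
from h import *
# trial: rows per x at y for columns
for z in (.105,.08,.047,.134):
    print(z,[proj('top',[[x,-.12,z]]).round(1).tolist() for x in (.63,.64,.65)])
sc=cv2.imread('pics/s0.png')
cv2.imwrite('pics/zs.png',cv2.resize(sc[170:270,280:460],None,fx=4.4,fy=4.4,interpolation=cv2.INTER_CUBIC))
t=cv2.imread('pics/t0.png')
# hook near edge pts z .075, tab far edge at .11
E1=onz('top',[[245,259.4],[255,261.3],[275,264.6],[283,266]],.075);print(E1)
T=onz('top',[[251.5,249.5],[270.9,253.6]],.11);print(T)
for E in(E1,T):
    p=np.polyfit(E[:,1],E[:,0],1);print('yaw',-np.arctan(p[0]))
print('cap',onz('top',[[253,296],[255,296]],.092))
E
```

```text
0.105 [[[379.3, 192.7]], [[379.1, 187.5]], [[378.9, 182.2]]]
0.08 [[[377.8, 196.2]], [[377.6, 191.0]], [[377.4, 185.9]]]
0.047 [[[375.8, 200.4]], [[375.6, 195.4]], [[375.4, 190.4]]]
0.134 [[[381.3, 188.6]], [[381.0, 183.1]], [[380.8, 177.7]]]
[[0.51518134 0.12917996 0.075     ]
 [0.5113519  0.11061795 0.075     ]
 [0.50463546 0.07364551 0.075     ]
 [0.50180309 0.05890465 0.075     ]]
[[0.52813583 0.11279289 0.11      ]
 [0.52017976 0.07809895 0.11      ]]
yaw -0.18637673432759272
yaw -0.2254239940259963
cap [[0.44637409 0.11216089 0.092     ]
 [0.44632495 0.10855679 0.092     ]]
```

View pics/zs.png

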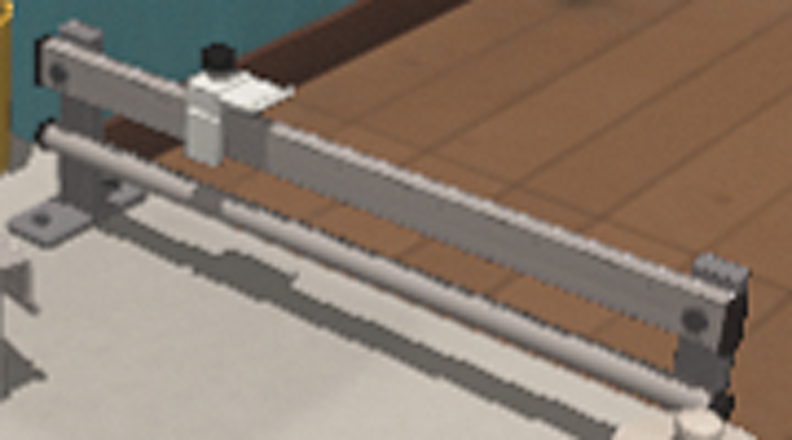

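The scene crop shows the rail's top edge bright, with the front face below it. The keeper block is at crop (205,120) and its tongue runs to (290,92). In the top view the rail's top face is the bright strip directly above the dark front-face strip, so I'll fit that front edge.

```bash
python3 - <<'E'
from h import *
c=[250,265,315,335,355,375,395];r=[184.3,183.2,181.1,180.4,180,179.3,178.4]
P=onz('top',np.c_[c,r],.105);p=np.polyfit(P[:,1],P[:,0],1);print(P.round(4),'yaw',-np.arctan(p[0]),'res',(P[:,0]-np.polyval(p,P[:,1])).round(4))
t=cv2.imread('pics/t0.png');g=cv2.cvtColor(t,6).astype(int);print(g[160:192,270:312:1][[8,12,14,16,18,20,22,24,26]])
# scene rail top front edge check
for y in (-.12,.0,.15):
    X=[np.polyval(p,y),y,.105];print(y,proj('scene',[X]).round(1),proj('top',[X]).round(1))
o,d=tri([329.5,183],[283,177]);print('knob',o,d)
E
```

```text
[[ 0.65    0.1169  0.105 ]
 [ 0.6516  0.0892  0.105 ]
 [ 0.6539 -0.0026  0.105 ]
 [ 0.6546 -0.0393  0.105 ]
 [ 0.6548 -0.0761  0.105 ]
 [ 0.6556 -0.113   0.105 ]
 [ 0.6569 -0.15    0.105 ]] yaw 0.023317958155707908 res [-0.0006  0.0003  0.0005  0.0004 -0.0003 -0.0003  0.    ]
[[117 124 123 125 123 125 122 123 128 123 126 126 126 125 122 122 121 127
  131 132 134 134 131 132 131 134 138 142 145 147 148 147 149 147 148 146
  146 153 149 152 151 151]
 [154 155 152 156 153 155 153 156 152 138 106  86  77  82  90 115 144 168
  180 192 194 196 196 196 200 201 200 197 193 184 173 174 164 160 153 154
  156 155 157 155 154 157]
 [150 151 151 151 148 151 147 135 112  79  53  44  50  43  47  66  99 142
  169 186 195 202 201 197 201 201 199 202 196 185 179 173 168 162 155 152
  154 156 151 152 154 155]
 [149 150 152 150 146 148 142 122  84  56  44  46  47  46  49  51  75 113
  152 179 197 201 202 200 202 201 198 200 198 188 180 177 169 159 144 140
  146 146 146 146 147 147]
 [146 148 147 145 145 144 141 129  98  72  49  51  49  46  45  55  87 127
  162 185 195 199 203 203 204 202 205 203 197 190
[... 225 characters left out ...]
]
 [141 140 141 142 140 139 136 149 168 189 194 191 185 182 186 190 192 192
  180 183 198 202 206 203 202 203 204 204 200 189 181 180 176 160 129 113
  108 104 105 102 101  99]
 [ 92  95  95  95  93  91  94 117 153 184 193 192 188 191 193 185 188 178
  175 175 189 195 196 193 191 190 191 188 182 172 159 156 148 129  98  86
   80  82  87  92  99  99]
 [ 85  83  81  84  84  82  84  95 110 122 123 123 125 121 121 123 125 123
  123 118 116 120 116 119 116 115 111 110 105 107 110 104 102 100  96 100
   96 100 105 130 146 150]]
-0.12 [[396.2 219.8]] [[378.8 179. ]]
0.0 [[347.5 201.4]] [[313.6 181.4]]
0.15 [[295.  181.6]] [[232.1 184.8]]
knob [0.65595489 0.05399993 0.12964781] 0.0015383748518661706
```

Carrier yaw is about -0.20 and the tab is at about (0.520, 0.096). Rail yaw is +0.023, its centre line is x ≈ 0.659-0.023y, and the keeper is at about (0.6575, 0.055). The cap-to-tab distance comes out at 76 mm, as it should. Moving over the tab, high.

{"api": "step_arm", "payload": {"commands": [[[0,0,50,0,0,0],[10,-20,95,0,0,-0.1],[28,-65,110,0,0,-0.24],[46,-110,110,0,0,-0.38],[64,-155,110,0,0,-0.52],[82,-200,110,0,0,-0.66],[100,-245,110,0,0,-0.8],[118,-290,110,0,0,-0.94],[138,-335,110,0,0,-1.08],[158,-380,110,0,0,-1.22]]], "gripper": 1, "grip_force": 110}}

```text
time: 1.1
tool_pos: [0.4635, 0.2192, 0.3023]
orientation: [[0.124, 0.992, -0.002], [0.992, -0.124, 0.0], [-0.0, -0.002, -1.0]]
contact_force: [0.0, -0.3, -0.7]
width: 0.0855
```

{"api": "step_arm", "payload": {"commands": [[[16,-36,0,0,0,-0.03],[32,-70,0,0,0,-0.06],[48,-105,0,0,0,-0.076],[56.5,-123,-30,0,0,-0.076],[56.5,-123,-75,0,0,-0.076],[56.5,-123,-120,0,0,-0.076],[56.5,-123,-150,0,0,-0.076],[56.5,-123,-152,0,0,-0.076],[56.5,-123,-152,0,0,-0.076],[56.5,-123,-152,0,0,-0.076]]], "gripper": 0.45}}

```text
time: 2.1
tool_pos: [0.5214, 0.0966, 0.1521]
orientation: [[0.199, 0.98, 0.001], [0.98, -0.199, 0.001], [0.001, 0.001, -1.0]]
contact_force: [0.2, -0.4, 0.2]
width: 0.0386
```

```bash
python3 - <<'E'
from h import *
a=shot('top','t1');b=shot('scene','s1')
o=np.zeros((560,800,3),np.uint8)
o[:,:400]=cv2.resize(a[200:340,205:305],(400,560),interpolation=2);o[:,400:]=cv2.resize(b[140:280,200:300],(400,560),interpolation=2)
cv2.imwrite('pics/z1.png',o)
E
```

```text
(no output)
```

View pics/z1.png

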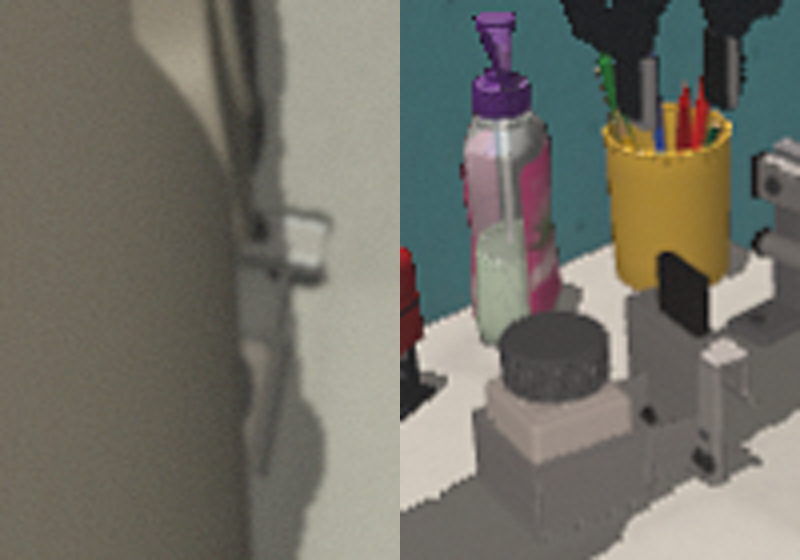

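Top view: the arm covers the carrier. Scene view: the two fingers, at crop (636,90) and (725,70), straddle the tab at (683,265), centred on it. Descending and gripping.

{"api": "step_arm", "payload": {"commands": [[[-1,0,-20,0,0,0],[-1,0,-45,0,0,0],[-1,0,-65,0,0,0],[-1,0,-72,0,0,0],[-1,0,-72,0,0,0],[-1,0,-72,0,0,0],[-1,0,-72,0,0,0],[-1,0,-72,0,0,0],[-1,0,-72,0,0,0],[-1,0,-72,0,0,0]]]}}

```text
time: 3.2
tool_pos: [0.5205, 0.0968, 0.0805]
orientation: [[0.199, 0.98, 0.002], [0.98, -0.199, 0.002], [0.002, 0.001, -1.0]]
contact_force: [0.1, -0.1, 0.3]
width: 0.0385
```

{"api": "step_arm", "payload": {"commands": [[[0,0,0,0,0,0],[0,0,0,0,0,0],[0,0,0,0,0,0],[0,0,0,0,0,0],[0,0,0,0,0,0],[0,0,0,0,0,0],[0,0,0,0,0,0],[0,0,0,0,0,0],[0,0,0,0,0,0],[0,0,0,0,0,0]]], "gripper": 0, "grip_force": 110}}

```text
time: 4.2
tool_pos: [0.5205, 0.0968, 0.0804]
orientation: [[0.199, 0.98, 0.002], [0.98, -0.199, 0.002], [0.002, 0.001, -1.0]]
contact_force: [-0.8, -0.4, -0.7]
width: 0.0001
```

The fingers shut fully, so I missed the tab. Looking.

```bash
python3 - <<'E'
from h import *
b=shot('scene','s2');a=shot('top','t2')
cv2.imwrite('pics/z2.png',cv2.resize(b[150:290,200:340],(600,600),interpolation=2))
print(proj('scene',[[.5205,.0968,.0804],[.52,.096,.11]]))
E
```

```text
[[270.68988187 218.34319385]
 [270.38570257 205.85590407]]
```

View pics/z2.png

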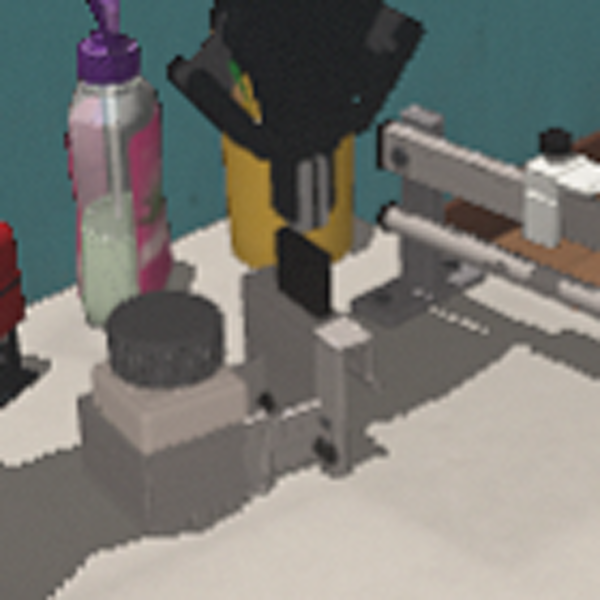

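The fingertips appear at image row 203, right above the tab top, where the reported TCP should project to row 218. The same offset shows in the earlier picture. I'll check the TCP projection against all the pictures.

```bash
python3 - <<'E'
from h import *
s0=cv2.imread('pics/s0.png');s1=cv2.imread('pics/s1.png');s2=cv2.imread('pics/s2.png')
P=[[.3053,.6013,.1924+d] for d in(0,.013,.04)];print('s0',proj('scene',P).round(1).tolist())
print('s1',proj('scene',[[.5214,.0966,.1521+d] for d in(0,.013,.04)]).round(1).tolist())
print('s2',proj('scene',[[.5205,.0968,.0804+d] for d in(0,.019,.04)]).round(1).tolist())
st=env.sense();print(st['tool_pos'],st['width'],st['contact_force'],st['time'])
a=cv2.resize(s0[80:160,0:80],(400,400),interpolation=2);b=cv2.resize(s2[160:240,230:310],(400,400),interpolation=2)
cv2.imwrite('pics/z3.png',np.hstack([a,b]))
E
```

```text
s0 [[50.4, 136.1], [49.0, 130.7], [46.0, 119.2]]
s1 [[270.1, 186.8], [269.9, 180.8], [269.5, 168.2]]
s2 [[270.7, 218.3], [270.4, 210.2], [270.1, 201.1]]
[0.52050957 0.09677068 0.08045175] -0.0001973675560027193 [-0.52812032  0.19183707  0.3887673 ] 4.3
```

View pics/z3.png

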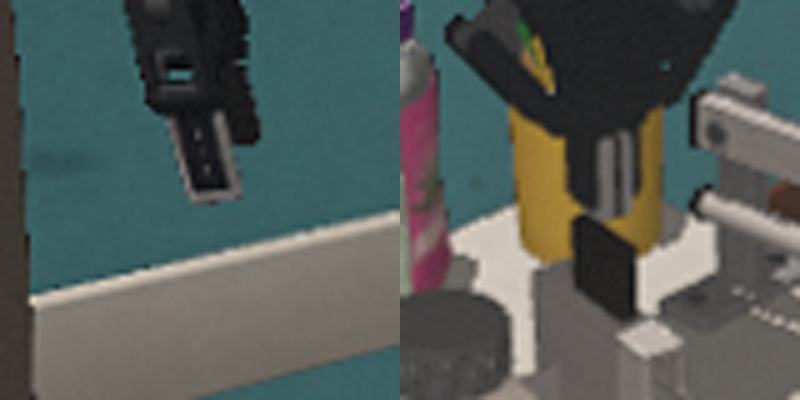

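```bash
python3 - <<'E'
from h import *
for d in(0,.02,.03,.04,.05):
    a=np.array([.4527,.8917,0])*.05;X=np.array([.3053,.6013,.1924+d])
    b=np.array([.98,-.199,0])*.024;Y=np.array([.5214,.0966,.1521+d])
    print(d,proj('scene',[X-a,X+a]).round(1).tolist(),proj('scene',[Y-b,Y+b]).round(1).tolist(),proj('top',[Y-b,Y+b]).round(1).tolist())
# triangulate s2 tip: ray and lateral
o,dd=ray('scene',[[270.4,203]])
for z in(.08,.09,.1,.11,.116,.12): print(z,(o+dd[0]*(z-o[2])/dd[0][2]).round(4))
E
```

```text
0 [[48.3, 143.1], [52.4, 129.7]] [[259.8, 189.7], [280.1, 183.9]] [[255.1, 263.3], [260.7, 235.9]]
0.02 [[46.0, 134.4], [50.3, 121.6]] [[259.4, 180.4], [280.0, 174.8]] [[253.6, 261.8], [259.4, 233.8]]
0.03 [[44.8, 130.0], [49.3, 117.4]] [[259.2, 175.7], [279.9, 170.2]] [[252.9, 261.1], [258.8, 232.7]]
0.04 [[43.6, 125.6], [48.2, 113.3]] [[259.0, 170.9], [279.8, 165.5]] [[252.2, 260.3], [258.1, 231.6]]
0.05 [[42.5, 121.1], [47.1, 109.1]] [[258.8, 166.1], [279.7, 160.8]] [[251.4, 259.5], [257.4, 230.5]]
0.08 [0.5694 0.1486 0.08  ]
0.09 [0.556  0.1341 0.09  ]
0.1 [0.5425 0.1197 0.1   ]
0.11 [0.529  0.1053 0.11  ]
0.116 [0.5209 0.0966 0.116 ]
0.12 [0.5155 0.0908 0.12  ]
```

All three pictures agree: the real fingertips are about 36 mm above the reported TCP, purely along z, and xy matches. I'll apply that correction to all heights (tip z = reported + 0.036), reopen and go down 35 mm.

{"api": "step_arm", "payload": {"commands": [[[0,0,0,0,0,0],[0,0,0,0,0,0],[0,0,0,0,0,0],[0,0,0,0,0,0],[0,0,-5,0,0,0],[0,0,-15,0,0,0],[0,0,-24,0,0,0],[0,0,-31,0,0,0],[0,0,-35,0,0,0],[0,0,-35,0,0,0]]], "gripper": 0.45}}

```text
time: 5.3
tool_pos: [0.5199, 0.0965, 0.0446]
orientation: [[0.199, 0.98, 0.0], [0.98, -0.199, 0.001], [0.001, -0.0, -1.0]]
contact_force: [0.4, -0.2, 0.5]
width: 0.0383
```

{"api": "step_arm", "payload": {"commands": [[[0,0,0,0,0,0],[0,0,0,0,0,0],[0,0,0,0,0,0],[0,0,0,0,0,0],[0,0,0,0,0,0],[0,0,0,0,0,0],[0,0,0,0,0,0],[0,0,0,0,0,0],[0,0,0,0,0,0],[0,0,0,0,0,0]]], "gripper": 0, "grip_force": 110}}

```text
time: 6.3
tool_pos: [0.5204, 0.0966, 0.0451]
orientation: [[0.199, 0.98, 0.001], [0.98, -0.199, 0.002], [0.002, 0.001, -1.0]]
contact_force: [-1.3, -1.6, 5.3]
width: 0.0084
```

Gripped (width 8 mm, force now present). Lifting.

{"api": "step_arm", "payload": {"commands": [[[0,0,5,0,0,0],[0,0,15,0,0,0],[0,0,27,0,0,0.02],[0,0,40,0,0,0.06],[0,0,52,0,0,0.1],[0,0,64,0,0,0.14],[0,0,75,0,0,0.18],[0,0,83,0,0,0.21],[0,0,85,0,0,0.223],[0,0,85,0,0,0.223]]]}}

```text
time: 7.3
tool_pos: [0.5204, 0.0966, 0.1302]
orientation: [[-0.023, 1.0, 0.001], [1.0, 0.023, 0.002], [0.002, 0.001, -1.0]]
contact_force: [1.0, -0.4, -6.9]
width: 0.008
```

```bash
python3 - <<'E'
from h import *
b=shot('scene','s4');a=shot('top','t4')
o=np.hstack([cv2.resize(a[150:310,200:320],(390,520),interpolation=2),cv2.resize(b[120:280,220:340],(390,520),interpolation=2)])
cv2.imwrite('pics/z4.png',o)
st=env.sense();print(st['tool_pos'],st['width'],st['contact_force'],st['moment'])
E
```

```text
[0.51991466 0.0964733  0.12954462] 0.007988948569144297 [-0.85767355  0.31818985 -7.34622691] [-0.05048956 -0.23095129  0.03223343]
```

View pics/z4.png

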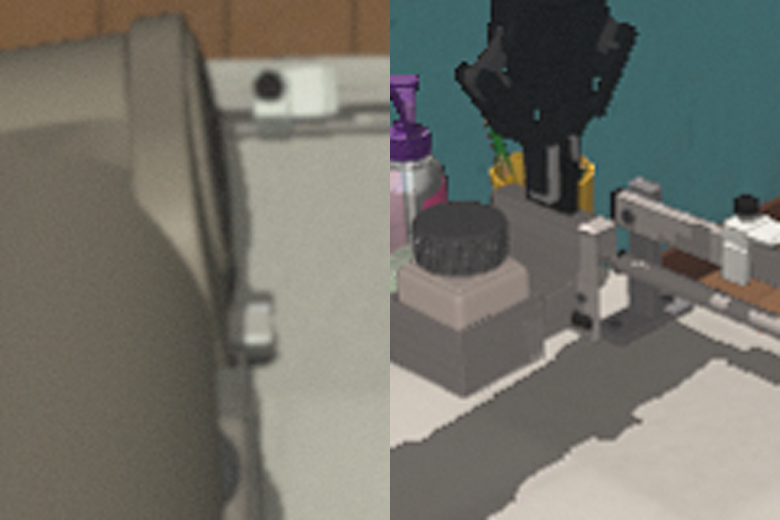

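The top view shows the arm covering most of the carrier, and the scene view shows it hanging level, with the hook's open slot profile at (600,280). It weighs about 7 N, as expected. Next I move it to beyond the tongue, above the rail.

{"api": "step_arm", "payload": {"commands": [[[0,-10,2,0,0,0],[5,-30,4,0,0,0],[15,-55,5,0,0,0],[30,-80,5,0,0,0],[48,-105,5,0,0,0],[68,-127,5,0,0,0],[90,-140,5,0,0,0],[110,-146,5,0,0,0],[128,-147,5,0,0,0],[140,-147,5,0,0,0]]]}}

```text
time: 8.4
tool_pos: [0.6604, -0.0521, 0.1337]
orientation: [[-0.021, 1.0, -0.001], [1.0, 0.021, 0.001], [0.001, -0.001, -1.0]]
contact_force: [-5.4, -0.7, -4.4]
width: 0.008
```

{"api": "step_arm", "payload": {"commands": [[[0,0,-4,0,0,0],[0,0,-8,0,0,0],[0,0,-12,0,0,0],[0,0,-14,0,0,0],[0,0,-14,0,0,0],[0,0,-14,0,0,0],[0,0,-14,0,0,0],[0,0,-14,0,0,0],[0,0,-14,0,0,0],[0,0,-14,0,0,0]]]}}

```text
time: 9.4
tool_pos: [0.6601, -0.0519, 0.1197]
orientation: [[-0.021, 1.0, -0.002], [1.0, 0.021, 0.001], [0.001, -0.002, -1.0]]
contact_force: [-1.6, 0.7, -7.1]
width: 0.0082
```

```bash
python3 - <<'E'
from h import *
b=shot('scene','s5');a=shot('top','t5')
cv2.imwrite('pics/z5.png',cv2.resize(b[130:270,290:430],(600,600),interpolation=2))
st=env.sense();print(st['tool_pos'],st['width'],st['contact_force'],st['moment'])
E
```

```text
[ 0.66017044 -0.05193049  0.11976349] 0.00797579858396153 [-3.26968898  0.37246976 -4.90003182] [0.23656037 0.49180427 0.07755904]
```

View pics/z5.png

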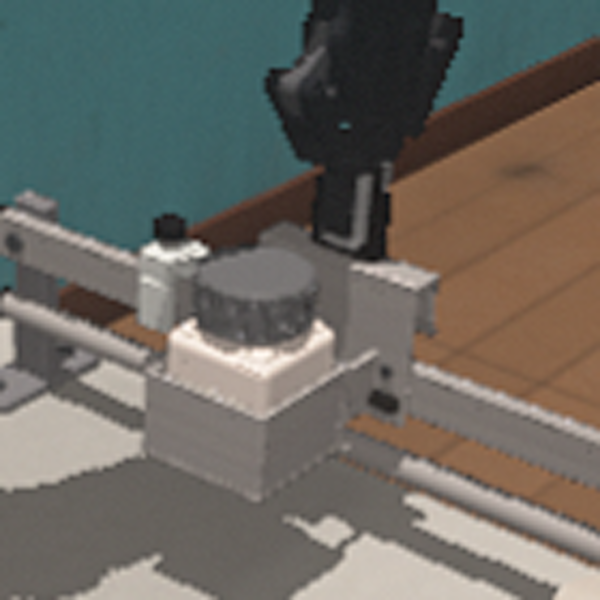

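Scene view: the hook's plate is beside the rail front, and the lip at crop (430,310) is clear above and behind the rail. A steady -x force with a matching moment suggests the plate is brushing the rail's front face, so I back off slightly and lower.

{"api": "step_arm", "payload": {"commands": [[[-0.5,0,0,0,0,0],[-1,0,0,0,0,0],[-1.2,0,0,0,0,0],[-1.2,0,0,0,0,0],[-1.2,0,0,0,0,0],[-1.2,0,0,0,0,0],[-1.2,0,0,0,0,0],[-1.2,0,0,0,0,0],[-1.2,0,0,0,0,0],[-1.2,0,0,0,0,0]]]}}

```text
time: 10.5
tool_pos: [0.6589, -0.0519, 0.1197]
orientation: [[-0.021, 1.0, -0.002], [1.0, 0.021, 0.001], [0.001, -0.002, -1.0]]
contact_force: [-0.5, -0.7, -6.2]
width: 0.0083
```

```bash
python3 - <<'E'
from h import *
for i in range(3):
    st=env.sense();print(st['tool_pos'],st['contact_force'],st['moment']); imaging.camera('top')
E
```

```text
[ 0.65894601 -0.05193763  0.1197374 ] [-0.49616879 -0.72052202 -6.16947266] [-0.01304888 -0.31437472  0.0774222 ]
[ 0.65894604 -0.0519429   0.11971472] [-0.16179697 -0.39535262 -6.33411228] [ 0.02915787 -0.3031026   0.03717014]
[ 0.65897401 -0.0519414   0.11974742] [-0.39845593 -0.2725149  -6.20927287] [-0.02250951 -0.28827792  0.0381583 ]
```

{"api": "step_arm", "payload": {"commands": [[[0,0,-3,0,0,0],[0,0,-6,0,0,0],[0,0,-9,0,0,0],[0,0,-12,0,0,0],[0,0,-14,0,0,0],[0,0,-16,0,0,0],[0,0,-18,0,0,0],[0,0,-20,0,0,0],[0,0,-20,0,0,0],[0,0,-20,0,0,0]]]}}

```text
time: 11.65
tool_pos: [0.659, -0.0519, 0.0997]
orientation: [[-0.021, 1.0, -0.002], [1.0, 0.021, 0.001], [0.001, -0.002, -1.0]]
contact_force: [0.2, 0.6, -6.4]
width: 0.0078
```

The lip is past the rail's top with no contact. Lowering to just above the seat.

{"api": "step_arm", "payload": {"commands": [[[0,0,-3,0,0,0],[0,0,-6,0,0,0],[0,0,-9,0,0,0],[0,0,-12,0,0,0],[0,0,-14,0,0,0],[0,0,-16,0,0,0],[0,0,-17.5,0,0,0],[0,0,-18.5,0,0,0],[0,0,-19.2,0,0,0],[0,0,-19.2,0,0,0]]]}}

```text
time: 12.65
tool_pos: [0.659, -0.0519, 0.0805]
orientation: [[-0.021, 1.0, -0.002], [1.0, 0.021, 0.001], [0.001, -0.002, -1.0]]
contact_force: [0.8, -0.0, -5.5]
width: 0.0081
```

{"api": "step_arm", "payload": {"commands": [[[0,0,-0.3,0,0,0],[0,0,-0.6,0,0,0],[0,0,-0.9,0,0,0],[0,0,-1.1,0,0,0],[0,0,-1.1,0,0,0],[0,0,-1.1,0,0,0],[0,0,-1.1,0,0,0],[0,0,-1.1,0,0,0],[0,0,-1.1,0,0,0],[0,0,-1.1,0,0,0]]]}}

```text
time: 13.65
tool_pos: [0.6591, -0.0519, 0.0801]
orientation: [[-0.021, 1.0, -0.002], [1.0, 0.021, 0.001], [0.001, -0.002, -1.0]]
contact_force: [-3.5, 0.7, 5.6]
width: 0.0079
```

Seated, and the height matches the expected 0.080 exactly. Now sliding to +y along the rail with a slight unload.

{"api": "step_arm", "payload": {"commands": [[[0,0,0.4,0,0,0],[0,2,0.4,0,0,0],[-0.2,8,0.4,0,0,0],[-0.3,15,0.4,0,0,0],[-0.5,22,0.4,0,0,0],[-0.7,29,0.4,0,0,0],[-0.8,35,0.4,0,0,0],[-1,41,0.4,0,0,0],[-1,43,0.4,0,0,0],[-1,43,0.4,0,0,0]]]}}

```text
time: 14.65
tool_pos: [0.658, -0.0081, 0.0804]
orientation: [[-0.022, 1.0, -0.002], [1.0, 0.022, 0.002], [0.002, -0.002, -1.0]]
contact_force: [0.0, -0.4, -6.3]
width: 0.0081
```

{"api": "step_arm", "payload": {"commands": [[[0,1,0,0,0,0],[0,2,0,0,0,0],[0,3,0,0,0,0],[-0.1,4,0,0,0,0],[-0.1,5,0,0,0,0],[-0.1,6,0,0,0,0],[-0.2,7,0,0,0,0],[-0.2,7.5,0,0,0,0],[-0.2,8,0,0,0,0],[-0.2,8,0,0,0,0]]]}}

```text
time: 15.65
tool_pos: [0.6579, -0.0031, 0.0805]
orientation: [[-0.02, 1.0, -0.001], [1.0, 0.02, -0.002], [-0.002, -0.001, -1.0]]
contact_force: [1.9, -6.5, -7.4]
width: 0.008
```

{"api": "step_arm", "payload": {"commands": [[[0,3.5,0,0,0,0],[0,4.5,0,0,0,0],[0,5.5,0,0,0,0],[0,6.5,0,0,0,0],[0,6.5,0,0,0,0],[0,6.5,0,0,0,0],[0,6.5,0,0,0,0],[0,6.5,0,0,0,0],[0,6.5,0,0,0,0],[0,6.5,0,0,0,0]]]}}

```text
time: 16.65
tool_pos: [0.6579, -0.0031, 0.0807]
orientation: [[-0.016, 1.0, -0.001], [1.0, 0.016, -0.008], [-0.008, -0.001, -1.0]]
contact_force: [0.3, -12.9, -6.0]
width: 0.0084
```

```bash
python3 - <<'E'
from h import *
b=shot('scene','s6');a=shot('top','t6')
o=np.hstack([cv2.resize(a[150:270,240:340],(400,480),interpolation=2),cv2.resize(b[140:260,280:380],(400,480),interpolation=2)])
cv2.imwrite('pics/z6.png',o)
st=env.sense();print(st['tool_pos'],st['width'],st['contact_force'],st['moment'])
E
```

```text
[ 0.65790262 -0.00312656  0.08067465] 0.008040174050234963 [  0.59382248 -13.12574373  -6.83373468] [-2.70872186 -0.56236276  0.20943537]
```

View pics/z6.png

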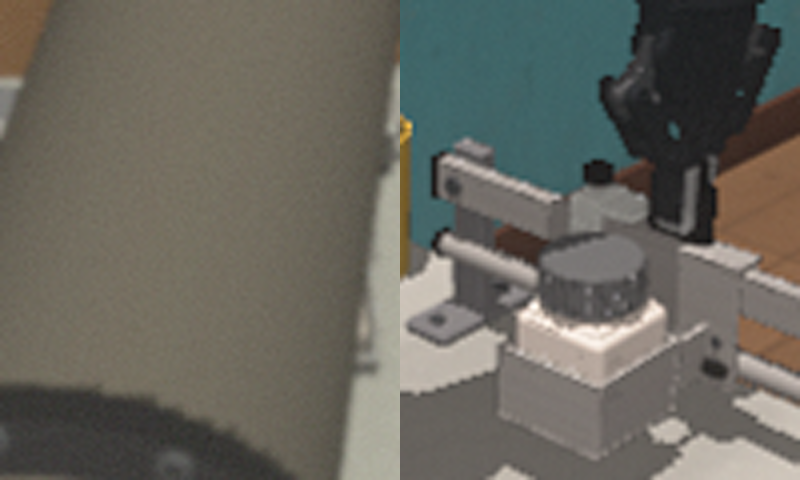

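The carrier came to a hard stop with the push rising to 13 N and no motion; the scene view shows it under the tongue next to the block. I'll relax the push, seat it and release.

{"api": "step_arm", "payload": {"commands": [[[0,0.5,-0.3,0,0,0],[0,0.5,-0.5,0,0,0],[0,0.5,-0.5,0,0,0],[0,0.5,-0.5,0,0,0],[0,0.5,-0.5,0,0,0],[0,0.5,-0.5,0,0,0],[0,0.5,-0.5,0,0,0],[0,0.5,-0.5,0,0,0],[0,0.5,-0.5,0,0,0],[0,0.5,-0.5,0,0,0]]]}}

```text
time: 17.75
tool_pos: [0.6582, -0.0035, 0.0806]
orientation: [[-0.016, 1.0, 0.0], [1.0, 0.016, -0.009], [-0.009, -0.0, -1.0]]
contact_force: [0.6, -6.0, -4.4]
width: 0.0081
```

{"api": "step_arm", "payload": {"commands": [[[0,0,0,0,0,0],[0,0,0,0,0,0],[0,0,0,0,0,0],[0,0,0,0,0,0],[0,0,10,0,0,0],[0,0,30,0,0,0],[0,0,60,0,0,0],[0,0,100,0,0,0],[0,0,140,0,0,0],[0,0,170,0,0,0]]], "gripper": 0.4}}

```text
time: 18.75
tool_pos: [0.6589, -0.0038, 0.2544]
orientation: [[-0.015, 1.0, 0.003], [1.0, 0.015, -0.009], [-0.009, 0.003, -1.0]]
contact_force: [-0.2, -0.8, -0.3]
width: 0.0343
```

{"api": "step_arm", "payload": {"commands": [[[-5,-25,10,0.009,0.003,0],[-15,-65,20,0.009,0.003,0],[-25,-110,20,0.009,0.003,0],[-40,-155,20,0.009,0.003,0],[-60,-195,20,0.009,0.003,0],[-70,-225,20,0.009,0.003,0],[-75,-240,20,0.009,0.003,0],[-78,-246,20,0.009,0.003,0],[-78,-246,20,0.009,0.003,0],[-78,-246,20,0.009,0.003,0]]], "gripper": 1}}

```text
time: 19.75
tool_pos: [0.582, -0.2474, 0.2742]
orientation: [[-0.018, 1.0, 0.0], [1.0, 0.018, 0.001], [0.001, 0.0, -1.0]]
contact_force: [0.5, -0.2, 0.4]
width: 0.0854
```

```bash
python3 - <<'E'
from h import *
b=shot('scene','s7');a=shot('top','t7')
o=np.hstack([cv2.resize(a[155:255,255:355],(400,400),interpolation=2),cv2.resize(b[150:250,280:380],(400,400),interpolation=2)])
cv2.imwrite('pics/z7.png',o)
st=env.sense();print(st['tool_pos'],st['joint_pos'].round(3),st['orientation'].round(3).tolist())
g=cv2.cvtColor(a,6).astype(int)
print(g[200:245,300:345:2])
E
```

```text
[ 0.58193437 -0.24749414  0.27416492] [-0.103  0.377  0.554  1.593 -0.208  1.231  0.509] [[-0.019, 1.0, 0.0], [1.0, 0.019, 0.001], [0.001, 0.0, -1.0]]
[[143 156 164 ... 175 177 180]
 [136 150 163 ... 173 178 180]
 [133 151 165 ... 177 177 181]
 ...
 [127 109 108 ... 173 171 139]
 [124 106 112 ... 173 167 123]
 [138 130 140 ... 173 157 113]]
```

View pics/z7.png

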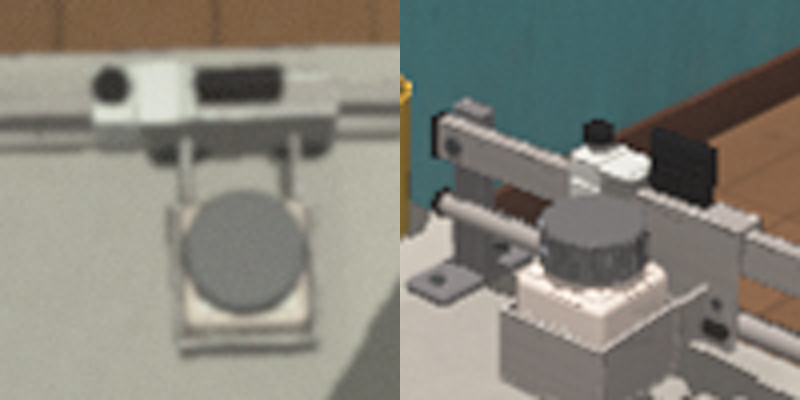

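The top view shows the carrier seated, with the knob at crop (111,86), the tongue ending at about 190, the tab spanning 197-280 and the cap centre at (245,250). Next I convert these to positions.

```bash
python3 - <<'E'
from h import *
a=cv2.imread('pics/t7.png');g=cv2.cvtColor(a,6)
k=onz('top',[[255+111/4-.4,155+86/4-.4]],.134)[0]
tab=onz('top',[[255+238/4-.4,155+72/4]],.145)[0]
print('knob',k,'tab',tab)
# cap disc by saturation-neutral dark mask
c=cv2.HoughCircles(cv2.resize(cv2.GaussianBlur(g[195:245,290:345],(3,3),0),None,fx=4,fy=4,interpolation=2),cv2.HOUGH_GRADIENT,1,200,param1=80,param2=15,minRadius=52,maxRadius=68)
print(c)
if c is not None:
    x,y,r=c[0,0]; u=290+(x+.5)/4-.5;v=195+(y+.5)/4-.5
    C=onz('top',[[u,v]],.127)[0]; E=onz('top',[[u+r/4,v]],.127)[0]; print('cap',C,'r',np.linalg.norm(E-C),u,v)
    R=np.array([[np.cos(.023),np.sin(.023)],[-np.sin(.023),np.cos(.023)]])
    print('cap in keeper',R@(C-k)[:2],'tab in keeper',R@(tab-k)[:2])
E
```

```text
knob [0.65579064 0.05542705 0.134     ] tab [ 0.65715279 -0.00123117  0.145     ]
[[[103.5  96.5  59.8]]]
cap [ 0.57859152 -0.00236314  0.127     ] r 0.02641189419019793 315.5 218.75
cap in keeper [-0.07850776 -0.05599948] tab in keeper [ 5.87732943e-05 -5.66745666e-02]
```

The carrier is home: y in the keeper frame is about -56 mm by the camera. Cap axis is at about (0.5815, -0.0025). I'll move above the cap with the jaws turned to about -1.28 rad, leaving room for the turn.

{"api": "step_arm", "payload": {"commands": [[[0,15,0,0,0,-0.13],[0,40,0,0,0,-0.26],[0,70,0,0,0,-0.39],[0,100,0,0,0,-0.52],[0,130,0,0,0,-0.65],[0,160,0,0,0,-0.78],[0,190,0,0,0,-0.91],[0,215,-20,0,0,-1.04],[0,235,-45,0,0,-1.17],[-0.5,245,-70,0,0,-1.3]]], "gripper": 1, "grip_force": 60}}

```text
time: 20.85
tool_pos: [0.5818, 0.0019, 0.2034]
orientation: [[0.958, 0.285, 0.002], [0.285, -0.958, 0.001], [0.002, -0.001, -1.0]]
contact_force: [0.1, 0.5, -0.8]
width: 0.0854
```

{"api": "step_arm", "payload": {"commands": [[[0,0,0,0,0,0],[0,0,0,0,0,0],[0,0,0,0,0,0],[0,0,0,0,0,0],[0,0,0,0,0,0],[0,0,0,0,0,0],[0,0,0,0,0,0],[0,0,0,0,0,0],[0,0,0,0,0,0],[0,0,0,0,0,0]]]}}

```text
time: 21.85
tool_pos: [0.5818, 0.0019, 0.2034]
orientation: [[0.958, 0.286, 0.002], [0.286, -0.958, 0.001], [0.002, -0.001, -1.0]]
contact_force: [0.8, 0.4, -0.0]
width: 0.0855
```

```bash
python3 - <<'E'
from h import *
st=env.sense();print(st['tool_pos'],st['joint_pos'].round(3),st['orientation'].round(3).tolist())
b=shot('scene','s8');cv2.imwrite('pics/z8.png',cv2.resize(b[130:250,270:390],(480,480),interpolation=2))
print(proj('scene',[st['tool_pos']+[0,0,.049],[.5815,-.0025,.127]]))
E
```

```text
[0.58182222 0.00192985 0.2033592 ] [-0.671  0.377  0.731  1.811 -0.287  1.061 -1.115] [[0.958, 0.286, 0.002], [0.286, -0.958, 0.001], [0.002, -0.001, -1.0]]
[[327.4664036  142.77372511]
 [326.92579093 203.64682551]]
```

View pics/z8.png

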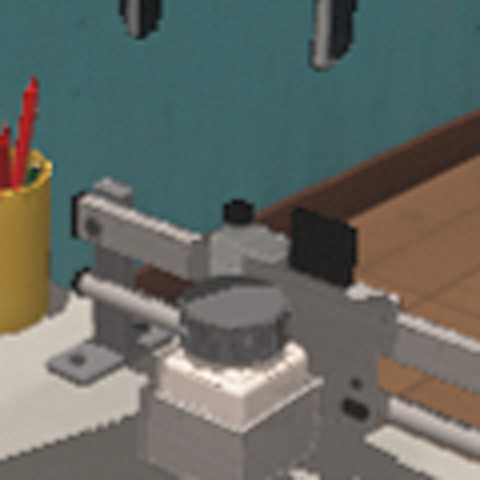

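The fingertips straddle the cap: their midpoint is at (328,142.5), against a predicted (327.5,142.8), which confirms the 36 mm offset. The cap top sits 2 px from its prediction, so I'll triangulate it.

```bash
python3 - <<'E'
from h import *
for u in ([328.3,205.3],[328.7,206]):
    print(tri(u,[315.8,217.1]), onz('scene',[u],.127), onz('top',[[315.8,217.1]],.127))
# tab check: grip said tab at (.658,-.0035), top z .145 ; scene tab top edge mid in s8 crop ((292,208),(355,233))
print(onz('scene',[[270+323/4-.5,130+220/4-.5]],.145), onz('scene',[[270+239/4-.5,130+207/4-.5]],.134))
E
```

```text
(array([ 0.58311776, -0.00364471,  0.12297234]), np.float64(0.0019369738008015434)) [[ 0.57786364 -0.00911357  0.127     ]] [[ 0.58156228 -0.00294204  0.127     ]]
(array([ 0.58371399, -0.00386959,  0.12121712]), np.float64(0.002553233599220796)) [[ 0.57609018 -0.01162754  0.127     ]] [[ 0.58156228 -0.00294204  0.127     ]]
[[ 0.65448886 -0.00351997  0.145     ]] [[0.65581077 0.0537939  0.134     ]]
```

Top-camera and grip data agree on the cap axis being at about (0.582, -0.0035). Descending with the jaws open.

{"api": "step_arm", "payload": {"commands": [[[0,-2,-20,0,0,0],[0,-5.4,-50,0,0,0],[0,-5.4,-80,0,0,0],[0,-5.4,-105,0,0,0],[0,-5.4,-122,0,0,0],[0,-5.4,-132,0,0,0],[0,-5.4,-138,0,0,0],[0,-5.4,-141,0,0,0],[0,-5.4,-141,0,0,0],[0,-5.4,-141,0,0,0]]]}}

```text
time: 22.9
tool_pos: [0.5824, -0.0035, 0.0631]
orientation: [[0.958, 0.285, 0.003], [0.285, -0.958, 0.002], [0.003, -0.001, -1.0]]
contact_force: [0.8, -0.2, 0.4]
width: 0.0855
```

{"api": "step_arm", "payload": {"commands": [[[0,0,0,0,0,0],[0,0,0,0,0,0],[0,0,0,0,0,0],[0,0,0,0,0,0],[0,0,0,0,0,0],[0,0,0,0,0,0],[0,0,0,0,0,0],[0,0,0,0,0,0],[0,0,0,0,0,0],[0,0,0,0,0,0]]], "gripper": 0, "grip_force": 70}}

```text
time: 23.9
tool_pos: [0.583, -0.0035, 0.064]
orientation: [[0.958, 0.285, 0.004], [0.285, -0.958, 0.002], [0.004, -0.001, -1.0]]
contact_force: [-1.2, 0.5, 6.4]
width: 0.0522
```

The cap is gripped (width 52 mm; the tab also read about 2 mm under its true size). Unscrewing anticlockwise, following the thread upward.

{"api": "step_arm", "payload": {"commands": [[[0,0,0,0,0,0.1],[0,0,0,0,0,0.22],[0,0,0.4,0,0,0.34],[0,0,1,0,0,0.46],[0,0,1.6,0,0,0.58],[0,0,2.2,0,0,0.7],[0,0,2.7,0,0,0.82],[0,0,3.3,0,0,0.94],[0,0,3.6,0,0,1.0],[0,0,3.6,0,0,1.0]]]}}

```text
time: 24.9
tool_pos: [0.5827, -0.0038, 0.0677]
orientation: [[0.278, 0.961, 0.0], [0.961, -0.278, 0.005], [0.004, -0.001, -1.0]]
contact_force: [0.2, -0.6, 0.0]
width: 0.0522
```

```bash
python3 - <<'E'
from h import *
b=shot('scene','s9');cv2.imwrite('pics/z9.png',cv2.resize(b[130:250,270:390],(480,480),interpolation=2))
st=env.sense();print(st['tool_pos'],st['width'],st['contact_force'],st['moment'],st['joint_pos'].round(2))
E
```

```text
[ 0.58270864 -0.0037984   0.067663  ] 0.05219699096925169 [-1.40999697 -0.9751124  -0.04987979] [-0.15109312  0.16205017  0.01566758] [-0.37  0.5   0.36  1.91 -0.24  0.78 -0.16]
```

No more pictures can be viewed, but the forces are near zero, so the thread tracking fits. Continuing on force readings.

{"api": "step_arm", "payload": {"commands": [[[0,0,0.4,0,0,0.1],[0,0,1,0,0,0.22],[0,0,1.6,0,0,0.34],[0,0,2.2,0,0,0.46],[0,0,2.7,0,0,0.58],[0,0,3.3,0,0,0.7],[0,0,3.9,0,0,0.82],[0,0,4.5,0,0,0.94],[0,0,4.8,0,0,1.0],[0,0,4.8,0,0,1.0]]]}}

```text
time: 25.95
tool_pos: [0.5828, -0.0039, 0.0725]
orientation: [[-0.656, 0.755, -0.004], [0.755, 0.656, 0.003], [0.004, -0.001, -1.0]]
contact_force: [-0.0, 0.9, -0.7]
width: 0.0519
```

{"api": "step_arm", "payload": {"commands": [[[0,0,0.3,0,0,0.1],[0,0,0.7,0,0,0.2],[0,0,1,0,0,0.3],[0,0,1,0,0,0.4],[0,0,1,0,0,0.5],[0,0,1,0,0,0.6],[0,0,1,0,0,0.7],[0,0,1,0,0,0.7],[0,0,1,0,0,0.7],[0,0,1,0,0,0.7]]]}}

```text
time: 26.95
tool_pos: [0.5828, -0.0039, 0.0735]
orientation: [[-0.987, 0.158, -0.004], [0.158, 0.988, -0.0], [0.004, -0.001, -1.0]]
contact_force: [-0.8, 0.6, -0.9]
width: 0.0521
```

```bash
cat > f.py <<'E'
from h import *
F=[]
for i in range(4):
    F.append(env.sense()['contact_force'][2]); im=imaging.camera('scene')
import sys; cv2.imwrite(f'pics/{sys.argv[1]}.png',im)
st=env.sense();print('fz',np.mean(F).round(2),np.round(F,2),st['tool_pos'].round(4),st['width'],st['joint_pos'].round(2))
g=cv2.cvtColor(im,6).astype(int)
for c in(312,318,330,335,345): print(c,g[192:238,c])
E
python3 f.py a0
```

```text
fz -0.52 [-0.95 -0.5  -0.67  0.05] [ 0.5828 -0.0039  0.0735] 0.052248980081464245 [-0.05  0.47 -0.06  1.88  0.04  0.8   1.28]
312 [109 107 107 109 108  95  55  49  52  51  50  50  46  62 123 178 183 167
 146 115  98 105  84 100 158 168 138 138 147 147 143 141 140 140 140 142
 140 127 106 102 101 100 102 102 100 101]
318 [ 33  37  36  38  47  62  67  66  66  65  66  68  69  70  69  71  70  69
  67  71  72  75  79 106 128 139 141 130 143 141 145 148 146 142 141 141
 142 142 143 134 113 104 103 103 103 102]
330 [137 128 113  89  63  64  65  66  65  65  64  65  65  66  73  79  81  76
  72  66  68  74  73  72  69 115 148 138 150 143 133 133 140 145 142 153
 157 151 147 148 148 147 148 142 154 173]
335 [ 36  36  32  35  36  37  52  85 103 104 102 102 103 101 104 102 101 104
 102 105 104 102 105 101 117 148 140 144 147 138 142 139 141 143 146 156
 141 144 141 136 138 161 165 104  95 100]
345 [ 37  39  41  38  35  36  43  58  74  77  74  78  84  82  86  91  89  90
  93  99  97  96  95  95  98 117 135 138 137 134 131 130 131 129 118  96
  96  94  97  97  97  96  98  95  96  95]
```

{"api": "step_arm", "payload": {"commands": [[[0,0,0.5,0,0,0],[0,0,1,0,0,0],[0,0,1.5,0,0,0],[0,0,2,0,0,0],[0,0,2.5,0,0,0],[0,0,3,0,0,0],[0,0,3.5,0,0,0],[0,0,4,0,0,0],[0,0,4,0,0,0],[0,0,4,0,0,0]]]}}

```text
time: 28.15
tool_pos: [0.5829, -0.0039, 0.0775]
orientation: [[-0.988, 0.156, -0.004], [0.156, 0.988, -0.0], [0.004, -0.001, -1.0]]
contact_force: [0.4, 0.3, -0.2]
width: 0.0521
```

```bash
python3 f.py a1
```

```text
fz -0.46 [-0.19 -0.42 -0.15 -1.06] [ 0.5828 -0.0039  0.0775] 0.052449770728742864 [-0.05  0.46 -0.06  1.87  0.04  0.81  1.28]
312 [114 105 106 106 107  96  62  48  50  52  51  50  45  60 123 177 184 168
 145 115  98 105  82 102 159 167 139 139 146 147 143 140 140 142 141 142
 141 126 105 101 103 103 103 102 100 100]
318 [ 38  36  46  61  66  66  67  66  66  68  71  71  75  71  70  72  72  70
  73  73  78 112 128 116 125 140 140 129 144 144 145 148 145 142 142 142
 143 142 143 135 113 105 102 102 103 103]
330 [135 100  63  65  66  65  66  66  65  67  65  66  72  75  77  81  75  75
  71  68  75  76  66 107 146 139 147 136 150 142 134 133 140 148 143 154
 157 151 148 149 149 148 148 142 157 172]
335 [ 33  36  34  36  46  76 102 101 102 104 102 102 104 102 101 103 105 104
 103 104 103  99 100 123 143 146 140 147 147 139 143 138 143 142 148 154
 141 143 141 134 138 161 164 102  96 102]
345 [ 40  38  38  40  38  34  52  75  75  76  77  81  89  83  86  91  89  93
 100  97  96  95  95  94  99 115 135 139 137 136 133 131 130 129 116  95
  96  94  96  97  97  97  97  96  95  96]
```

The cap rose about 2 px while the jar pixels below did not change and the force stayed at zero, so the cap is free. Lifting straight up another 24 mm, to about 20 mm above the mouth.

{"api": "step_arm", "payload": {"commands": [[[0,0,2,0,0,0],[0,0,5,0,0,0],[0,0,8,0,0,0],[0,0,11,0,0,0],[0,0,14,0,0,0],[0,0,17,0,0,0],[0,0,20,0,0,0],[0,0,22.5,0,0,0],[0,0,24,0,0,0],[0,0,24,0,0,0]]]}}

```text
time: 29.35
tool_pos: [0.583, -0.0039, 0.1017]
orientation: [[-0.988, 0.156, -0.004], [0.156, 0.988, -0.0], [0.004, -0.001, -1.0]]
contact_force: [0.3, 0.5, -0.3]
width: 0.0522
```

```bash
python3 f.py a2; python3 - <<'E'
from h import *
a=shot('top','a3');st=env.sense();print(st['tool_pos'],st['orientation'][:,2],st['qvel'].round(4))
d=cv2.imread('pics/a2.png');g=cv2.cvtColor(d,6).astype(int)
print('329',g[170:225,329]);p=proj('scene',[[.582,-.0035,.121],[.582,-.0035,.141],[.582,-.0035,.165]]);print('mouth, cap bottom, cap top px',p.round(1))
# bystander/jar change check vs earlier picture
s0=cv2.cvtColor(cv2.imread('pics/s0.png'),6).astype(int)
for n,(x0,y0,x1,y1) in dict(gel=(214,140,242,225),cotton=(416,262,458,330),stamp=(168,195,208,246),iod=(400,292,425,348),roll=(360,335,397,370)).items():
    print(n,np.abs(g[y0:y1,x0:x1]-s0[y0:y1,x0:x1]).mean().round(2))
E
```

```text
fz -0.54 [-0.27 -0.8  -0.46 -0.61] [ 0.5827 -0.0039  0.1013] 0.052102305141936485 [-0.05  0.43 -0.06  1.86  0.03  0.86  1.28]
312 [116 113 114 115 115 102  63  50  51  52  52  49  46  64 122 178 181 168
 145 114  98 104  84 102 159 166 139 138 148 147 143 141 140 141 144 142
 139 129 106 101 103 103 102 103  99 100]
318 [ 66  63  67  71  73  76  73  75  77  69  47  52  85 108 113 138 127 120
 138 126 125 125 126 115 127 139 141 131 144 142 143 149 147 143 141 142
 142 141 145 136 112 106 102 100 102 103]
330 [ 67  73  74  74  70  73  73  75  75  74  76  84  70  31  35  35  34  34
  33  97 144 146 148 144 141 140 147 139 149 141 132 134 141 146 143 154
 157 158 157 157 155 156 155 148 158 174]
335 [101 102 100 101 100 102 103 104 102 104  98  77  44  28  28  25  39  78
 120 139 136 136 136 136 142 144 141 146 148 137 143 137 140 140 146 155
 141 143 140 136 138 161 166 102  95 101]
345 [ 35  35  36  35  35  32  57  94  98  96  97  99  98  98  98  98  97  96
  97  97  97  94  95  96  98 116 136 141 137 136 134 131 129 129 118  96
  98  95  96  97  97  97  97  97  97  96]
[ 0.58266942 -0.00386272  0.10128671] [-4.83281475e-03 -4.73139271e-04 -9.99988210e-01] [-0.001   0.001  -0.0002  0.0005 -0.0009  0.0003 -0.0018]
329 [ 79  90  94  92  92  91  91  92  95  78  25  29  48  67  64  64  66  65
  65  66  65  65  68  72  76  83  86  82  86  72  74  75  75  75  66  34
  35  39  36  37  27  93 147 141 140 155 145 147 147 133 152 145 133 134
 142]
mouth, cap bottom, cap top px [[327.4 206.4]
 [327.7 197.4]
 [328.1 186.3]]
gel 5.68
cotton 6.4
stamp 4.63
iod 5.29
roll 6.25
```

```bash
python3 - <<'E'
from h import *
s=cv2.cvtColor(cv2.imread('pics/s7.png'),6);a=cv2.cvtColor(cv2.imread('pics/a2.png'),6)
# pocket + hook end template; tongue/keeper for reference
for n,(x0,y0,x1,y1) in dict(pocket=(302,222,340,252),hookend=(352,205,372,240)).items():
    r=cv2.matchTemplate(a[y0-8:y1+8,x0-8:x1+8],s[y0:y1,x0:x1],cv2.TM_CCOEFF_NORMED);print(n,cv2.minMaxLoc(r)[1],np.array(cv2.minMaxLoc(r)[3])-8)
E
```

```text
pocket 0.695956826210022 [0 0]
hookend 0.7594568133354187 [0 0]
```

The carrier is in the same place to the pixel as when it was measured home. Handing in.

```bash
python3 -c "
from h import *
print(hand_in())"
```

```text
the job is handed in; nothing more can be done
None
```

The job is handed in at about 30 s of the 58 s allowed. The gripper is holding the cap about 20 mm above the open mouth. No verdict was reported, so what follows is from my own checks.

**What I did**
- I picked the carrier up by its tab and hooked it on the rail beyond the tongue. I then slid it to +y until it hit a hard stop, with the push rising to 13 N and no movement.
- I unscrewed the cap by 2.7 rad, following the thread upward, and lifted it straight off.

**Last checks**
- **Carrier:** it measured about 1 mm short of the nominal home position (-56 mm against -55 mm). At the end, template matching found the carrier with 0-pixel shift since that measurement, though the matches were only moderate (0.70 and 0.76).
- **Jar:** its pixels did not change while the cap was lifted, and the vertical force stayed near zero.
- **Cap:** held at 52 mm width. The tool is level to 0.005 rad and within about 2 mm of the jar's axis.

**What failed or disagreed**
- **First grasp:** my first attempt on the tab closed on nothing. The pictures showed the real fingertips about 36 mm above the reported TCP, so I corrected all later heights by that amount.
- **Cap position:** two measurements disagreed by up to about 9 mm. I used the top-camera and grip values, and the grasp bore them out.
- **Viewing limit:** I hit the 12-picture limit when the unscrewing began, so the final checks used pixel values and forces rather than viewed pictures.
- **Bystanders:** I only compared image patches between the first and last pictures. The differences were small and similar for all five (4.6 to 6.4 grey levels), but I did not measure their positions.

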